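# Put the nested saucepans and the masala dabba away at the pan rack

## Task

Put the pans and the spice box away. Lift the saucepans out of their nest, however many there are, and slide each one under the low shelf into the bay that fits its size, handle sticking straight out at the front, until it is fully home against the stop at the back of its bay; the stops are hidden, so feel for them, and do not shove them out of their setting. The masala dabba goes upright on top of the shelf; leave everything else where it stands.

Things in the scene. Friction and masses are not known exactly. Their poses are not given: they have to be found in the camera images.
- pan_l_center (a point): The largest steel saucepan: round open bowl 128 mm across the rim (8 mm less at the base), 56 mm high, walls 3 mm, floor 4 mm, about 0.3 kg. This point is on the bowl's axis half-way up (28 mm above its underside); z up the axis, and the straight handle points along its -x. At the start the pans that are there sit nested in one another, smallest on top, handles fanned out about 0.6 rad apart. One of the three pans may be absent.
- pan_l_grip (a point): Point in the middle of the width and thickness of the largest pan's black handle, 45 mm out from the rim (109 mm from the bowl's axis) and 64 mm above the pan's underside, same axes as the pan. The handle is a level bar 18 mm wide and 12 mm thick, from the rim to 113 mm out from it; its underside is 2 mm above the level of the pan's rim.
- pan_m_center (a point): The middle steel saucepan: round open bowl 110 mm across the rim (8 mm less at the base), 56 mm high, walls 3 mm, floor 4 mm, about 0.24 kg. This point is on the bowl's axis half-way up (28 mm above its underside); z up the axis, and the straight handle points along its -x. At the start the pans that are there sit nested in one another, smallest on top, handles fanned out about 0.6 rad apart. One of the three pans may be absent.
- pan_m_grip (a point): Point in the middle of the width and thickness of the middle pan's black handle, 45 mm out from the rim (100 mm from the bowl's axis) and 64 mm above the pan's underside, same axes as the pan. The handle is a level bar 18 mm wide and 12 mm thick, from the rim to 113 mm out from it; its underside is 2 mm above the level of the pan's rim.
- pan_s_center (a point): The smallest steel saucepan: round open bowl 92 mm across the rim (8 mm less at the base), 56 mm high, walls 3 mm, floor 4 mm, about 0.18 kg. This point is on the bowl's axis half-way up (28 mm above its underside); z up the axis, and the straight handle points along its -x. At the start the pans that are there sit nested in one another, smallest on top, handles fanned out about 0.6 rad apart. One of the three pans may be absent.
- pan_s_grip (a point): Point in the middle of the width and thickness of the smallest pan's black handle, 45 mm out from the rim (91 mm from the bowl's axis) and 64 mm above the pan's underside, same axes as the pan. The handle is a level bar 18 mm wide and 12 mm thick, from the rim to 113 mm out from it; its underside is 2 mm above the level of the pan's rim.
- rack: Fixed low stainless pan rack: a flat shelf 180 mm deep (x) and 382 mm wide (y), 4 mm thick, top 82 mm and underside 78 mm above the ledge, on four upright 4 mm dividers that form three bays open to the front, with the ledge as their floor. Origin on the ledge under the middle of the shelf; its x axis runs straight into the bays, its front edge is at x = -90 mm. An 18 mm upturned edge stands along the back of the shelf at x = +88 mm.
- bay_l (a point): Middle of the mouth of the bay for the largest pan, at ledge height under the shelf's front edge; 140 mm wide between dividers, 78 mm high; x runs into the bay. The bays, in order of size, lie side by side, the widest at the rack's -y end.
- stop_l (a point): Middle of the front face of the rear stop in the largest pan's bay, hidden under the shelf: an upright steel plate 132 mm wide, 4 to 62 mm above the ledge (point 28 mm up), x runs into the bay. Each stop is clamped at its own depth, different every time (128 to 152 mm behind the mouth); it slips back if pushed with more than about 60 N. A pan that is home touches it with its rim, so its axis is then one rim radius in front of this point.
- bay_m (a point): Middle of the mouth of the bay for the middle pan, at ledge height under the shelf's front edge; 122 mm wide between dividers, 78 mm high; x runs into the bay. The bays, in order of size, lie side by side, the widest at the rack's -y end.
- stop_m (a point): Middle of the front face of the rear stop in the middle pan's bay, hidden under the shelf: an upright steel plate 114 mm wide, 4 to 62 mm above the ledge (point 28 mm up), x runs into the bay. Each stop is clamped at its own depth, different every time (110 to 134 mm behind the mouth); it slips back if pushed with more than about 60 N. A pan that is home touches it with its rim, so its axis is then one rim radius in front of this point.
- bay_s (a point): Middle of the mouth of the bay for the smallest pan, at ledge height under the shelf's front edge; 104 mm wide between dividers, 78 mm high; x runs into the bay. The bays, in order of size, lie side by side, the widest at the rack's -y end.
- stop_s (a point): Middle of the front face of the rear stop in the smallest pan's bay, hidden under the shelf: an upright steel plate 96 mm wide, 4 to 62 mm above the ledge (point 28 mm up), x runs into the bay. Each stop is clamped at its own depth, different every time (92 to 116 mm behind the mouth); it slips back if pushed with more than about 60 N. A pan that is home touches it with its rim, so its axis is then one rim radius in front of this point.
- shelf_top (a point): Centre of the upper face of the rack's shelf, 82 mm above the ledge; same axes as the rack.
- dabba_center (a point): The masala dabba: closed round steel spice box 147 mm across, 62 mm high, with a knob on the lid, about 0.55 kg; the lid is clasped shut and carries the weight. Point on its axis 31 mm above its underside.
- dabba_knob (a point): Centre of the dabba's lid knob, an upright cylinder 24 mm across and 28 mm high standing on the lid, 62 to 90 mm above the dabba's underside; this point is 76 mm above the underside.
- tiffin: Three-tier steel tiffin with carrying frame, 116 mm wide, 217 mm high, behind on the left. To be left alone. Origin at the centre of its underside.
- tumbler: Steel tumbler 64 mm across, 85 mm high, on the left, behind the near things. To be left alone. Origin at the centre of its underside.
- pickle_jar: Amber jar 60 mm across, 95 mm high, standing on the rack's shelf towards its +y end. To be left alone. Origin at the centre of its underside.
- katori: Low steel bowl 70 mm across, 28 mm high, in front on the left, near the robot. To be left alone. Origin at the centre of its underside.
- mortar: Stone mortar with its pestle, 110 mm across, 125 mm high, behind on the right. To be left alone. Origin at the centre of its underside.
- salt_jar: Glass salt jar 56 mm across, 80 mm high, on the right, behind the near things. To be left alone. Origin at the centre of its underside.
Mind the look-alikes: they are no part of the job. What is shaped like the part that bears dabba_center but blue or brown is not meant.

How it is judged:
By the outcome, as a careful person would: the job done as asked, in the order asked, and still so for the second after the job is handed in, with the robot touching nothing.
Of pan_l, pan_m, pan_s only 2 to 3 are there at a start; the rules pass over those that are not, and their reading is None.
At some moment in a run one of dabba, pan_l, pan_m, pan_s may be knocked a few centimetres aside while the robot is not near it.
Once in a run the grip may slacken for a moment while it holds something.
It also fails if it takes over 210 s, if anything falls off the work surface, if the arm or the gripper's body presses on something with over 40 N, if the wrist force passes 120 N, or if a joint passes its speed limit or range.

## Robot

A 7-joint arm with a two-finger parallel gripper is mounted at the origin on the work surface. World frame = base frame: x ahead of the robot, y to its left, z up, the work surface at z = 0. Lengths are in m, angles in rad, forces in N, time in s.
With the tool pointing down it reaches from about 0.4 to 0.85 m from the base axis. Payload 10.4 kg.
Tool frame: the origin (TCP) lies at the very end of the fingers, on their centre line; the grasp point (between the pads) lies 19 mm behind it (arm.grip_point_offset is the distance from the TCP to the grasp point, in m); z points along the fingers, y is the line along which they close (so a half turn about z gives the same grasp; the last joint's range is limited). The gripper opens to 85 mm and grips with 20 to 120 N. Pads are 22 mm wide; open, the fingers measure 114 mm over their backs; the gripper's body (76 mm by 85 mm) begins 54 mm behind the grasp point. The pads swing forward as they close: fully open they stand 13 mm farther back than shut.
Start: joints at [-0.023, 0.332, -0.065, 1.46, 0.022, 1.35, -0.088], TCP at [0.625, 0, 0.231] pointing down, gripper open.
Joint ranges: [-2.6, 2.6], [-0.5, 2.12], [-1.47, 1.34], [0.16, 2.42], [-1.27, 4.41], [0.06, 2.06], [-2.6, 2.6]. Speed limits (rad/s): [2.22, 2.22, 2.79, 2.79, 3.14, 3.14, 3.14].

## Interface

Orientations are given as [roll, pitch, yaw] about the fixed x, y, z axes, in that order (R = Rz(yaw) Ry(pitch) Rx(roll)).
In Python, from workcell import arm gives the robot as it stands.
- The arm moves only by the shell command python3 -m handwheel 'ROWS' [FORCE]. ROWS is JSON, one flat list of numbers, 7 for each row, row after row: the shift along the tool's x, y, z in units of 30 mm (1.0 is 30 mm), then the turn, a rotation vector about the tool's x, y, z in units of 0.08 rad (1.0 is 0.08 rad), then the opening in per cent of the stroke, from 0 (shut) to 100 (fully open). A call has 1 to 20 rows; each row shifts and turns the commanded pose from where the row before left it, along the tool's axes as they then stand; what a row does not reach is not made up. A row lasts 1/12 s, in which the tool goes at most 41.7 mm and 7.16 degrees, less where a joint would pass 70% of its speed; a pose out of reach is approached as far as the arm can. A call with a number of a shift or a turn outside -1 to 1 is refused whole. A call with a gripper value outside its range is refused whole. The fingers move at their own pace and stop on an object; FORCE is the grip in N (left out, the last holds). Time passes only in rows, so rows that do not move let the fingers close. It gives the time, the measured TCP pose, the force, the opening and the grip force at its end, in the units of the state.
- arm.read_state(): the state, without advancing time (a new reading comes with each control period).
- arm.read_camera(name): name is "scene" or "side" or "wrist"; returns a dict with "frame" (400x640x3 uint8, blue, green, red), "intrinsics" (3x3 intrinsics, pixels), "k1" (the pictures are not rectified: a ray, as slopes to the right and down, at radius r is drawn at 1 + k1 r^2 times it, then the intrinsics apply), "origin" and "orientation" of the camera in the world; the wrist camera has in their place "T_tool_cam" (4x4, takes a point from camera to tool coordinates, whose origin is the TCP and whose axes are the flange's). Camera axes: x right, y down, z forward; pixel columns grow to the right and rows downward; lengths in m; the calibration is good to about 2 mm. A picture is of the moment at which its call begins: read the wrist's pose just before it. There is no depth.
- arm.sign_off(): hands the job in; it is judged then, once.
Trained networks look in a picture, given as the dict that the camera call returned (one of the last four; its "shot" number tells which), for a name from the list of things; names that differ only in an ending like _2 or _b are one class to them, and where a whole thing is asked for, a point or a joint stands for the part that bears it (a point fixed in the world has none). Each returns a list of dicts, best first, with "conf" (0 to 1); they miss things now and then, are a little off and sometimes report something else, mostly with a low value. They report only what shows in the picture. A call takes as long as a camera call. They do not tell look-alikes from the thing itself.
- arm.look_for(picture, query): "bbox" ([left, top, right, bottom] in pixels, round what is visible of it).
The state is a dict: "clock": time; "joints": joint angles; "joint_vel": joint speeds; "tau": joint torques, N m; "tcp_pos": TCP position; "ee_rot": TCP orientation; "wrist_force": force on the tool from outside, world axes, zero at the start; "ft_torque": the same for the moment, N m; "width": finger opening in m; "finger_force": force on a finger pad.
Only numpy, scipy, OpenCV 4.12 (cv2) and the standard library are available. Lean on these libraries where they do the work, as an engineer would, in place of code of your own. Each camera call takes 0.05 s, during which the arm holds its last target. There are 200 camera calls.

## Working session

There is one attempt and no reset: what is moved stays moved. The work goes in short steps, Python scripts to look and compute and a shell command to move; the robot and the scene stay as the last step left them, time stands still between calls to the robot, and variables do not carry over. Pictures are saved under pics/ and viewed, at most 17 in all, crops included, and the job is handed in when it is done.

```bash
ls; mkdir -p pics; cat > h.py <<'E'
import numpy as np,cv2
from workcell import arm
from scipy.spatial.transform import Rotation as R
def campose(p,st=None):
    if 'T_tool_cam' in p:
        T=np.eye(4);T[:3,:3]=rot(st['ee_rot']);T[:3,3]=st['tcp_pos'];T=T@np.array(p['T_tool_cam']);return T[:3,:3],T[:3,3]
    o=np.array(p['orientation'],float)
    return (o if o.shape==(3,3) else rot(o)),np.array(p['origin'])
def rot(o):
    o=np.array(o,float)
    return o if o.shape==(3,3) else R.from_euler('xyz',o).as_matrix()
def ray(p,u,v,st=None):
    K=np.array(p['intrinsics']);k=p['k1'] if np.isscalar(p['k1']) else p['k1'][0]
    d=cv2.undistortPoints(np.array([[[u,v]]],float),K,np.array([k,0,0,0.]))[0,0]
    M,o=campose(p,st); d=M@np.array([d[0],d[1],1]); return o,d
def onz(p,u,v,z,st=None):
    o,d=ray(p,u,v,st); return o+d*(z-o[2])/d[2]
def proj(p,P,st=None):
    M,o=campose(p,st);q=(np.atleast_2d(P)-o)@M;s=q[:,:2]/q[:,2:];k=p['k1'];r=(s**2).sum(1,keepdims=True)
    s=s*(1+k*r);K=np.array(p['intrinsics']);return s@K[:2,:2].T+K[:2,2]
def shot(n,f=None):
    st=arm.read_state();p=arm.read_camera(n)
    if f: cv2.imwrite('pics/'+f,p['frame'])
    return p,st
E
python3 - <<'E'
from h import *
for n in ['scene','side','wrist']:
    p,st=shot(n,n+'0.png'); M,o=campose(p,st)
    print(n,o.round(3),M.round(2).tolist(),p['k1'],p['intrinsics'][0][0])
    for q in ['pan_l_center','pan_m_center','pan_s_center','rack','dabba_center','dabba_knob','pickle_jar','salt_jar','tumbler','katori','mortar','tiffin','pan_l_grip','pan_s_grip']:
        print(q,[(np.round(d['bbox']).astype(int).tolist(),round(d['conf'],2)) for d in arm.look_for(p,q)[:3]])
print(st)
E
```

```text
pics
scene [ 1.138 -0.511  1.104] [[0.62, 0.62, -0.49], [0.79, -0.49, 0.38], [-0.0, -0.62, -0.79]] -0.09588927277212597 437.44551907072673
pan_l_center [([387, 128, 432, 190], 0.61)]
pan_m_center [([396, 127, 422, 176], 0.63), ([387, 129, 431, 184], 0.6)]
pan_s_center [([381, 153, 423, 172], 0.98)]
rack [([297, 189, 443, 310], 0.57)]
dabba_center [([128, 214, 187, 263], 0.74), ([204, 247, 262, 297], 0.62), ([180, 180, 232, 227], 0.61)]
dabba_knob [([130, 214, 189, 271], 0.78), ([184, 179, 230, 223], 0.65), ([211, 246, 258, 302], 0.56)]
pickle_jar [([403, 198, 429, 236], 0.77)]
salt_jar [([440, 187, 464, 222], 0.69), ([265, 312, 290, 338], 0.66)]
tumbler [([437, 186, 464, 218], 0.71)]
katori []
mortar [([200, 317, 245, 365], 0.86), ([386, 127, 430, 187], 0.29)]
tiffin [([450, 133, 497, 192], 0.78)]
pan_l_grip [([388, 128, 429, 186], 0.74)]
pan_s_grip [([382, 153, 425, 173], 0.61)]
side [-0.275  1.041  0.949] [[-0.82, -0.31, 0.48], [-0.57, 0.46, -0.68], [-0.01, -0.83, -0.55]] -0.024327043855752815 494.60761625710563
pan_l_center [([224, 264, 277, 318], 0.92)]
pan_m_center [([234, 266, 
[... 1350 characters left out ...]
[-0.0226562 ,  0.3321918 , -0.0647185 ,  1.46012382,  0.02158849,
        1.34995069, -0.08848204]), 'joint_vel': array([ 3.00454953e-05,  8.97416105e-04, -1.35902095e-03, -6.48617454e-04,
        2.40959260e-04,  1.01591787e-03,  8.59113194e-05]), 'tau': array([ 1.73867721e-05, -6.25209045e+01,  4.92988480e-02, -3.91827357e+01,
        1.64799707e-02,  1.66399899e-03, -5.68106373e-06]), 'tcp_pos': array([6.24992366e-01, 6.60488950e-05, 2.31331301e-01]), 'ee_rot': array([ 3.14157341e+00, -3.01910420e-05,  1.57088920e+00]), 'wrist_force': array([0.02582902, 0.20712808, 0.6004129 ]), 'ft_torque': array([-0.04901643,  0.0330115 , -0.02489631]), 'finger_force': 0.0, 'width': 0.08561523335609843}
```

```bash
python3 - <<'E'
import cv2
a=cv2.imread('pics/scene0.png')[110:380,110:510];b=cv2.imread('pics/side0.png')[110:330,130:470]
cv2.imwrite('pics/a.png',cv2.resize(a,None,fx=2,fy=2,interpolation=3));cv2.imwrite('pics/b.png',cv2.resize(b,(800,518),interpolation=3))
E
```

```text
(no output)
```

View pics/a.png

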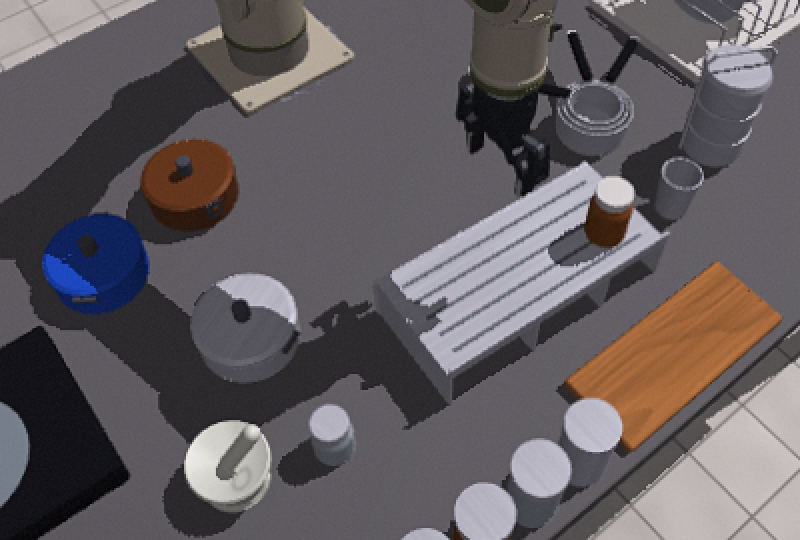

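View pics/b.png

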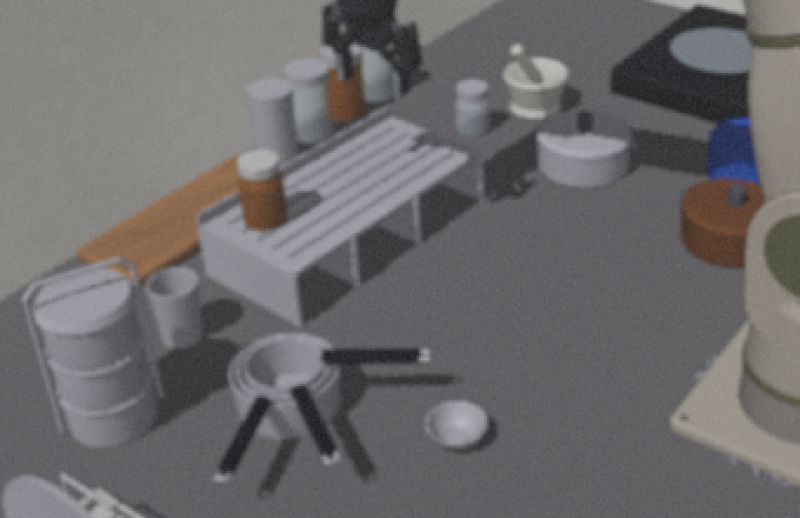

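View pics/wrist0.png

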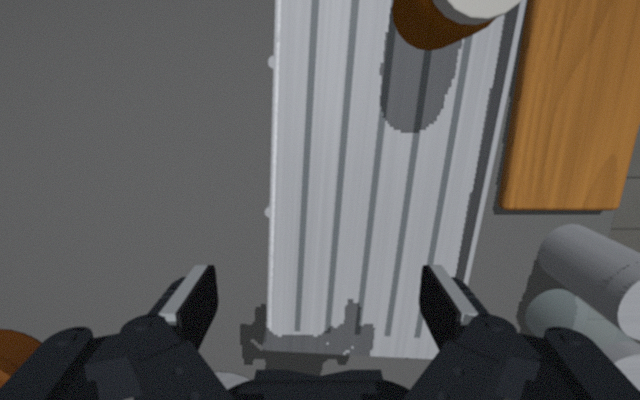

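```bash
python3 - <<'E'
from h import *
sc,st=shot('scene');sd,_=shot('side');w,st=shot('wrist')
a=lambda x,y:(x/2+110,y/2+110); b=lambda x,y:(x*340/800+130,y*220/518+110)
z=.082
for n,p in [('FL',(585,165)),('FR',(375,285)),('BL',(665,235))]: print('sc',n,onz(sc,*a(*p),z).round(3))
for n,p in [('FL',(300,268)),('FR',(468,157))]: print('sd',n,onz(sd,*b(*p),z).round(3))
for p in [(275,0),(268,335),(437,360)]: print('w',p,onz(w,*p,z,st).round(4))
print('dabba knob sc',onz(sc,*a(241,310),.076).round(3),'sd',onz(sd,*b(584,121),.076).round(3), onz(sd,*b(584,150),.062).round(3))
print('bowl rim S sc',onz(sc,*a(598,103),.064).round(3),'L sc',onz(sc,*a(595,109),.056).round(3))
print('bowl sd S',onz(sd,*b(290,362),.064).round(3),'L',onz(sd,*b(285,372),.056).round(3))
for n,p,zz in [('h1tip',(428,354),.072),('h2tip',(333,455),.068),('h3tip',(223,475),.064)]: print(n,onz(sd,*b(*p),zz).round(3))
for n,p in [('jar',(262,222))]: print(n,onz(sd,*b(*p),.085).round(3))
print('katori',onz(sd,*b(457,425),.015).round(3),'tiffin',onz(sd,*b(105,420),.03).round(3),'tumbler',onz(sd,*b(178,335),.01).round(3),'salt',onz(sd,*b(472,130),.01).round(3))
print(w['T_tool_cam'])
E
```

```text
sc FL [0.604 0.208 0.082]
sc FR [ 0.58  -0.172  0.082]
sc BL [0.771 0.206 0.082]
sd FL [0.594 0.198 0.082]
sd FR [ 0.574 -0.143  0.082]
w (275, 0) [0.5917 0.1471 0.082 ]
w (268, 335) [ 0.5742 -0.1495  0.082 ]
w (437, 360) [ 0.7463 -0.1803  0.082 ]
dabba knob sc [ 0.497 -0.337  0.076] sd [ 0.493 -0.338  0.076] [ 0.46  -0.283  0.062]
bowl rim S sc [0.512 0.333 0.064] L sc [0.514 0.325 0.056]
bowl sd S [0.498 0.325 0.064] L [0.498 0.335 0.056]
h1tip [0.367 0.232 0.072]
h2tip [0.356 0.414 0.068]
h3tip [0.435 0.497 0.064]
jar [0.704 0.151 0.085]
katori [0.307 0.261 0.015] tiffin [0.635 0.491 0.03 ] tumbler [0.699 0.323 0.01 ] salt [ 0.689 -0.316  0.01 ]
[[-1.68386670e-05 -9.57192022e-01 -2.89453679e-01  7.37755064e-02]
 [ 9.99999965e-01  6.00350940e-05 -2.56703524e-04 -7.90082849e-04]
 [ 2.63091944e-04 -2.89453674e-01  9.57191988e-01 -1.42581599e-01]
 [ 0.00000000e+00  0.00000000e+00  0.00000000e+00  1.00000000e+00]]
```

```bash
python3 -m handwheel '[0.45,-0.14,-0.67,0,0,0,100, 0.45,-0.14,-0.67,0,0,0,100, 0.45,-0.14,-0.67,0,0,0,100, 0.45,-0.14,-0.67,0,0,0,100, 0.45,-0.14,-0.67,0,0,0,100, 0.45,-0.14,-0.67,0,0,0,100, 0,0,0,0,0,0,100, 0,0,0,0,0,0,100]'
python3 - <<'E'
from h import *
w,st=shot('wrist','w1.png');print(st['tcp_pos'],arm.look_for(w,'rack')[:1])
E
python3 -m handwheel '[0.9,-0.33,0.1,0,0,0,100, 0.9,-0.33,0.1,0,0,0,100, 0.9,-0.33,0.1,0,0,0,100, 0.9,-0.33,0.1,0,0,0,100, 0.9,-0.33,0.1,0,0,0,100, 0.9,-0.33,0.1,0,0,0,100, 0.9,-0.33,0.1,0,0,0,100, 0.9,-0.33,0.1,0,0,0,100, 0.9,-0.33,0.1,0,0,0,100, 0.9,-0.33,0.1,0,0,0,100, 0,0,0,0,0,0,100, 0,0,0,0,0,0,100]'
python3 - <<'E'
from h import *
w,st=shot('wrist','w2.png');print(st['tcp_pos'])
a=cv2.imread('pics/w1.png')
cv2.imwrite('pics/w12.png',cv2.resize(a,(800,500)))
for q in ['pan_l_center','pan_m_center','pan_s_center','pan_l_grip','pan_m_grip','pan_s_grip']:
    print(q,[(np.round(d['bbox']).astype(int).tolist(),round(d['conf'],2)) for d in arm.look_for(w,q)[:3]])
E
```

```text
clock: 3.07
tcp_pos: [0.6, 0.0819, 0.3531]
ee_rot: [3.139, -0.001, 1.572]
wrist_force: [-0.3, -1.1, -1.5]
width: 0.0855
finger_force: 0.0
[0.60004127 0.08193984 0.353099  ] [{'bbox': [293.3, 44.4, 480.7, 353.0], 'conf': 0.67}]
clock: 4.17
tcp_pos: [0.5, 0.3517, 0.3202]
ee_rot: [-3.139, 0.001, 1.573]
wrist_force: [0.3, -1.0, 0.3]
width: 0.0854
finger_force: 0.0
[0.49996103 0.3517017  0.32022323]
pan_l_center [([249, 17, 377, 234], 0.73), ([409, 0, 600, 124], 0.6)]
pan_m_center [([185, 102, 370, 230], 0.74)]
pan_s_center [([207, 144, 362, 267], 0.79)]
pan_l_grip [([250, 24, 378, 234], 0.92)]
pan_m_grip [([184, 101, 369, 226], 0.97), ([371, 251, 548, 386], 0.23), ([449, 171, 527, 233], 0.19)]
pan_s_grip [([212, 143, 361, 269], 0.7), ([376, 251, 548, 386], 0.48)]
```

View pics/w1.png

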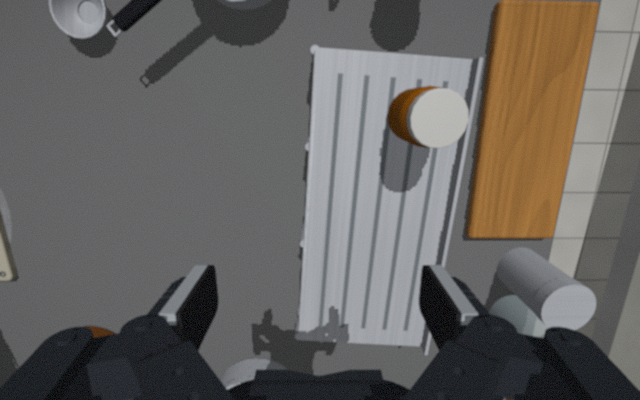

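View pics/w2.png

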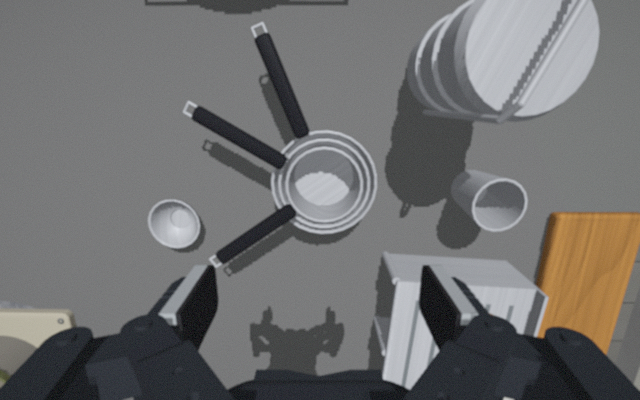

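```bash
python3 - <<'E'
from h import *
w,_=shot('wrist')
class S(dict):pass
s1={'tcp_pos':[0.6,.08194,.3531],'ee_rot':[3.139,-.001,1.572]}
s2={'tcp_pos':[0.49996,.3517,.32022],'ee_rot':[-3.139,.001,1.573]}
z=.082
for n,p in [('FL',(316,50)),('FR',(300,342)),('BRshelf',(425,347)),('BL',(473,59))]: print(n,onz(w,*p,z,s1).round(4))
FL=onz(w,316,50,z,s1);FR=onz(w,300,342,z,s1);d=(FL-FR);print('len',np.hypot(*d[:2]),'yaw',np.arctan2(-d[0],d[1]))
for n,p,zz in [('L',(324,182),.056),('S',(323,185),.064)]: print(n,onz(w,*p,zz,s2).round(4))
for n,a,b,zz in [('L',(260,30),(303,132),.064),('M',(192,105),(283,163),.068),('S',(213,262),(293,210),.072)]:
    A=onz(w,*a,zz,s2);B=onz(w,*b,zz,s2);print(n,A.round(4),B.round(4),'dir out',np.arctan2(*(A-B)[1::-1]).round(3))
E
```

```text
FL [0.5974 0.2103 0.082 ]
FR [ 0.5744 -0.172   0.082 ]
BRshelf [ 0.7536 -0.1812  0.082 ]
BL [0.7727 0.2019 0.082 ]
len 0.3829887617081629 yaw -0.060040278232019705
L [0.5056 0.3318 0.056 ]
S [0.5043 0.33   0.064 ]
L [0.4371 0.497  0.064 ] [0.4812 0.3916 0.064 ] dir out 1.967
M [0.3593 0.4211 0.068 ] [0.458  0.3568 0.068 ] dir out 2.564
S [0.3677 0.233  0.072 ] [0.4688 0.3013 0.072 ] dir out -2.547
```

```bash
cat >> h.py <<'E'
def goto(x,y,z,yaw):
    """shift to target in current tool axes, units; and z turn in units"""
    s=arm.read_state();M=rot(s['ee_rot']);d=np.array([x,y,z])-s['tcp_pos']
    th=np.arctan2(M[1,0],M[0,0]);dt=-(yaw-th+np.pi)%(2*np.pi)-np.pi
    tilt=R.from_matrix(M.T@(R.from_euler('xyz',[np.pi,0,yaw]).as_matrix())).as_rotvec()
    print('tcp',s['tcp_pos'].round(4),'th',th.round(3),'units',(M.T@d/.03).round(2),'rotvec units',(tilt/.08).round(2),'F',s['wrist_force'].round(1),'w',round(s['width'],4),'f',round(s['finger_force'],1),'t',round(s['clock'],1),'j',s['joints'].round(2))
E
python3 -m handwheel '[-0.37,-0.35,0.81,0,0,0,100, -0.37,-0.35,0.81,0,0,0,100, -0.37,-0.35,0.81,0,0,0,100, -0.37,-0.35,0.81,0,0,0,100, -0.37,-0.35,0.81,0,0,0,100, -0.37,-0.35,0.81,0,0,0,100, -0.37,-0.35,0.81,0,0,0,100, 0,0,0,0,0,-1,100, 0,0,0,0,0,-1,100, 0,0,0,0,0,-1,100, 0,0,0,0,0,-1,100, 0,0,0,0,0,-1,100, 0,0,0,0,0,-1,100, 0,0,0,0,0,-1,100, 0,0,0,0,0,-1,100, 0,0,0,0,0,-1,100, 0,0,0,0,0,-1,100, 0,0,0,0,0,-1,100, 0,0,0,0,0,-1,100, 0,0,0,0,0,-1,100]'
python3 -m handwheel '[0,0,0,0,0,-1,60, 0,0,0,0,0,-1,60, 0,0,0,0,0,-1,60, 0,0,0,0,0,-1,60, 0,0,0,0,0,-1,60, 0,0,0,0,0,-1,60, 0,0,0,0,0,-1,60, 0,0,0,0,0,-1,60, 0,0,0,0,0,-1,60, 0,0,0,0,0,-1,60, 0,0,0,0,0,-1,60, 0,0,0,0,0,-1,60, 0,0,0,0,0,-1,60, 0,0,0,0,0,-1,60, 0,0,0,0,0,0,60]'
python3 -c "
from h import *
goto(.4273,.2733,.054,3.736)"
```

```text
clock: 6.23
tcp_pos: [0.4275, 0.2731, 0.152]
ee_rot: [3.141, 0.0, 2.614]
wrist_force: [0.8, -0.1, -0.2]
width: 0.0854
finger_force: 0.0
clock: 7.48
tcp_pos: [0.4276, 0.2731, 0.152]
ee_rot: [-3.141, 0.0, -2.549]
wrist_force: [-0.4, -0.5, 0.3]
width: 0.0514
finger_force: 0.0
tcp [0.4276 0.2731 0.152 ] th -2.549 units [0.   0.01 3.27] rotvec units [-0.    0.01 -0.03] F [-0.4 -0.5  0.3] w 0.0514 f 0.0 t 7.5 j [-0.24  0.17 -0.45  1.85  0.08  1.14  1.44]
```

```bash
python3 -m handwheel '[0,0,0.8,0,0,0,60, 0,0,0.8,0,0,0,60, 0,0,0.8,0,0,0,60, 0,0,0.6,0,0,0,60, 0,0,0.27,0,0,0,60, 0,0,0,0,0,0,60, 0,0,0,0,0,0,0, 0,0,0,0,0,0,0, 0,0,0,0,0,0,0, 0,0,0,0,0,0,0, 0,0,0,0,0,0,0, 0,0,0,0,0,0,0]' 90
python3 -c "
from h import *
goto(.4273,.2733,.054,3.736)"
```

```text
clock: 8.48
tcp_pos: [0.4279, 0.2736, 0.0547]
ee_rot: [-3.141, 0.002, -2.553]
wrist_force: [-1.2, -0.8, 7.9]
width: 0.0164
finger_force: 87.8
tcp [0.4279 0.2736 0.0547] th -2.553 units [0.02 0.   0.02] rotvec units [-0.    0.02 -0.07] F [-1.2 -0.8  7.9] w 0.0164 f 87.8 t 8.5 j [-0.27  0.29 -0.44  1.94  0.15  0.94  1.38]
```

```bash
python3 -m handwheel '[0,0,-0.4,0,0,0,0, 0,0,-0.5,0,0,0,0, 0,0,-0.5,0,0,0,0, 0,0,-0.5,0,0,0,0, 0,0,-0.4,0,0,0,0, 0,0,-0.4,0,0,0,0, 0.35,-0.65,0,0,0,0,0, 0.35,-0.65,0,0,0,0,0, 0.35,-0.65,0,0,0,0,0, 0.35,-0.65,0,0,0,0,0, 0.35,-0.65,0,0,0,0,0, 0,0,0,0,0,0,0]'
python3 -m handwheel '[0,0,0.2,0,0,0.91,0, 0,0,0.2,0,0,0.91,0, 0,0,0.2,0,0,0.91,0, 0,0,0.2,0,0,0.91,0, 0,0,0.2,0,0,0.91,0, 0,0,0.2,0,0,0.91,0, 0,0,0.2,0,0,0.91,0, 0,0,0.2,0,0,0.91,0, 0,0,0.2,0,0,0.91,0, 0,0,0,0,0,0,0]'
python3 - <<'E'
from h import *
goto(.4383,.1634,.060,3.0816)
w,st=shot('wrist','w3.png');s,_=shot('scene')
c=s['frame'][110:260,290:490];cv2.imwrite('pics/s3.png',cv2.resize(c,(800,600),interpolation=3))
E
```

```text
clock: 9.48
tcp_pos: [0.4383, 0.1584, 0.1348]
ee_rot: [-3.14, -0.002, -2.558]
wrist_force: [1.7, -0.6, -2.3]
width: 0.0159
finger_force: 87.9
clock: 10.32
tcp_pos: [0.4371, 0.1631, 0.08]
ee_rot: [-3.141, -0.002, 3.072]
wrist_force: [-0.3, -0.4, -2.8]
width: 0.0162
finger_force: 87.9
tcp [0.4371 0.1631 0.08  ] th 3.072 units [-0.04  0.01  0.67] rotvec units [-0.01 -0.02 -0.12] F [-0.3 -0.4 -2.8] w 0.0162 f 87.9 t 10.3 j [-0.15  0.16 -0.33  2.02  0.06  0.97  1.  ]
```

View pics/w3.png

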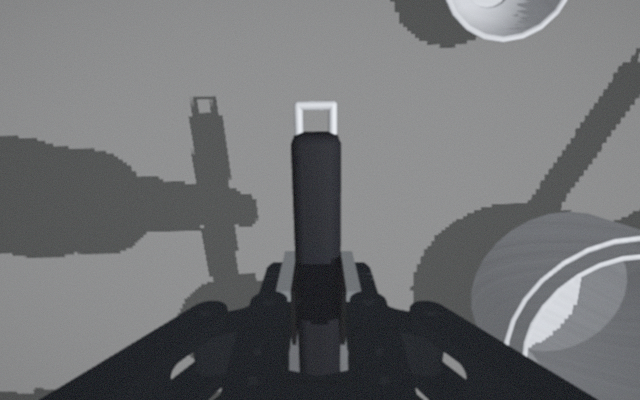

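```bash
python3 -m handwheel '[0,0,0.35,0,0,-0.1,0, 0,0,0.35,0,0,0,0, 0,0,0.25,0,0,0,0, 0,0,0.1,0,0,0,0, 0,0,0,0,0,0,0, -0.3,0,0,0,0,0,0, -0.3,0,0,0,0,0,0, -0.3,0,0,0,0,0,0, 0,0,0,0,0,0,0]'
python3 - <<'E'
from h import *
goto(.5,.1597,.0475,3.0816)
s,_=shot('scene');w,st=shot('side')
c=s['frame'][110:260,290:490];d=w['frame'][150:300,190:390]
cv2.imwrite('pics/s4.png',cv2.resize(np.hstack([c,d]),(800,300),interpolation=3))
E
```

```text
clock: 11.17
tcp_pos: [0.4673, 0.1613, 0.0497]
ee_rot: [3.141, 0.002, 3.082]
wrist_force: [0.8, -0.6, -2.3]
width: 0.016
finger_force: 88.0
tcp [0.4673 0.1613 0.0497] th 3.082 units [-1.09  0.01  0.07] rotvec units [0.01 0.02 0.01] F [ 0.8 -0.6 -2.3] w 0.016 f 88.0 t 11.2 j [-0.14  0.26 -0.31  1.98  0.1   0.92  1.01]
```

View pics/s4.png

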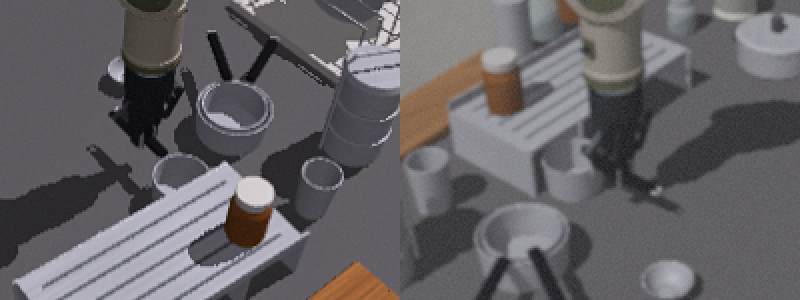

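```bash
python3 -m handwheel '[-0.3,0.01,0.05,0,0,0,0, -0.3,0,0.02,0,0,0,0, -0.3,0,0,0,0,0,0, -0.3,0,0,0,0,0,0, -0.3,0,0,0,0,0,0, -0.3,0,0,0,0,0,0, -0.25,0,0,0,0,0,0, -0.2,0,0,0,0,0,0, 0,0,0,0,0,0,0, 0,0,0,0,0,0,0]'
python3 -m handwheel '[-0.1,0,0,0,0,0,0, 0,0,0,0,0,0,0, 0,0,0,0,0,0,0]'
python3 -c "
from h import *
goto(.5467,.1597,.0475,3.0816)"
```

```text
clock: 12.1
tcp_pos: [0.5336, 0.1578, 0.0472]
ee_rot: [3.141, 0.002, 3.083]
wrist_force: [2.2, -0.3, -0.2]
width: 0.0167
finger_force: 88.2
clock: 12.35
tcp_pos: [0.535, 0.1579, 0.0473]
ee_rot: [-3.142, -0.0, 3.084]
wrist_force: [-3.2, -0.3, 5.2]
width: 0.0163
finger_force: 88.9
tcp [0.535  0.1579 0.0473] th 3.084 units [-0.39  0.08 -0.01] rotvec units [-0.   -0.    0.03] F [-3.2 -0.3  5.2] w 0.0163 f 88.9 t 12.3 j [-0.13  0.38 -0.28  1.82  0.13  0.96  1.05]
```

```bash
cat > gate.py <<'E'
import sys;from h import *
s=arm.read_state();print(s['tcp_pos'].round(4),s['wrist_force'].round(1));sys.exit(s['wrist_force'][0]<float(sys.argv[1]))
E
q=">/dev/null"
python3 -m handwheel '[-0.1,0,0,0,0,0,0, 0,0,0,0,0,0,0, 0,0,0,0,0,0,0]' >/dev/null; python3 gate.py -10 && 
python3 -m handwheel '[-0.1,0,0,0,0,0,0, 0,0,0,0,0,0,0, 0,0,0,0,0,0,0]' >/dev/null; python3 gate.py -10 && 
python3 -m handwheel '[-0.1,0,0,0,0,0,0, 0,0,0,0,0,0,0, 0,0,0,0,0,0,0]' >/dev/null; python3 gate.py -10 && 
python3 -m handwheel '[-0.08,0,0,0,0,0,0, 0,0,0,0,0,0,0, 0,0,0,0,0,0,0]' >/dev/null; python3 gate.py -10 && 
python3 -m handwheel '[-0.08,0,0,0,0,0,0, 0,0,0,0,0,0,0, 0,0,0,0,0,0,0]' >/dev/null; python3 gate.py -10 && 
python3 -m handwheel '[-0.08,0,0,0,0,0,0, 0,0,0,0,0,0,0, 0,0,0,0,0,0,0]' >/dev/null; python3 gate.py -10
```

```text
[0.538  0.1578 0.0474] [-3.3  0.   5.5]
[0.538  0.1578 0.0474] [-3.3  0.   5.5]
[0.538  0.1578 0.0474] [-3.3  0.   5.5]
[0.538  0.1578 0.0474] [-3.3  0.   5.5]
[0.538  0.1578 0.0474] [-3.3  0.   5.5]
[0.538  0.1578 0.0474] [-3.3  0.   5.5]False
False
False
False
False
False
```

```bash
sed -i "s/sys.exit(\(.*\))$/sys.exit(int(\1))/" gate.py
python3 -m handwheel '[-0.1,0,0,0,0,0,0, 0,0,0,0,0,0,0, 0,0,0,0,0,0,0]' >/dev/null && python3 gate.py -10 && 
python3 -m handwheel '[-0.1,0,0,0,0,0,0, 0,0,0,0,0,0,0, 0,0,0,0,0,0,0]' >/dev/null && python3 gate.py -10 && 
python3 -m handwheel '[-0.08,0,0,0,0,0,0, 0,0,0,0,0,0,0, 0,0,0,0,0,0,0]' >/dev/null && python3 gate.py -10 && 
python3 -m handwheel '[-0.08,0,0,0,0,0,0, 0,0,0,0,0,0,0, 0,0,0,0,0,0,0]' >/dev/null && python3 gate.py -10 && 
python3 -m handwheel '[-0.08,0,0,0,0,0,0, 0,0,0,0,0,0,0, 0,0,0,0,0,0,0]' >/dev/null && python3 gate.py -10 && 
python3 -m handwheel '[-0.08,0,0,0,0,0,0, 0,0,0,0,0,0,0, 0,0,0,0,0,0,0]' >/dev/null && python3 gate.py -10
```

```text
[0.541  0.1576 0.0474] [-2.9  0.6  5.7]
[0.5441 0.1574 0.0473] [-3.6  1.   4.5]
[0.5463 0.1574 0.0474] [-4.8  0.4  6.3]
[0.5487 0.1572 0.0473] [-5.  -0.4  7. ]
[0.5511 0.1571 0.0474] [-3.9 -0.2  6.3]
[0.5534 0.157  0.0474] [-4.7  0.4  6.7]
```

```bash

python3 -m handwheel '[-0.08,0,0,0,0,0,0, 0,0,0,0,0,0,0, 0,0,0,0,0,0,0]' >/dev/null && python3 gate.py -10 && 
python3 -m handwheel '[-0.08,0,0,0,0,0,0, 0,0,0,0,0,0,0, 0,0,0,0,0,0,0]' >/dev/null && python3 gate.py -10 && 
python3 -m handwheel '[-0.08,0,0,0,0,0,0, 0,0,0,0,0,0,0, 0,0,0,0,0,0,0]' >/dev/null && python3 gate.py -10 && 
python3 -m handwheel '[-0.08,0,0,0,0,0,0, 0,0,0,0,0,0,0, 0,0,0,0,0,0,0]' >/dev/null && python3 gate.py -10 && 
python3 -m handwheel '[-0.08,0,0,0,0,0,0, 0,0,0,0,0,0,0, 0,0,0,0,0,0,0]' >/dev/null && python3 gate.py -10 && 
python3 -m handwheel '[-0.08,0,0,0,0,0,0, 0,0,0,0,0,0,0, 0,0,0,0,0,0,0]' >/dev/null && python3 gate.py -10
```

```text
[0.5536 0.1571 0.0473] [-19.   -0.8  16.6]
```

```bash
python3 -m handwheel '[0.02,0,-0.02,0,0,0,0, 0,0,0,0,0,0,0, 0,0,0,0,0,0,10, 0,0,0,0,0,0,25, 0,0,0,0,0,0,60, 0,0,0,0,0,0,60, 0,0,0,0,0,0,60, 0,0,-0.5,0,0,0,60, 0,0,-1,0,0,0,60, 0,0,-1,0,0,0,60, 0,0,-1,0,0,0,60, 0.5,0,-1,0,0,0,60, 0.8,0.5,-0.9,0,0,0,60, 0.8,0.5,-0.9,0,0,0,60, 0.8,0.5,-0.9,0,0,0,60, 0,0,0,0,0,0,60]'
python3 - <<'E'
from h import *
goto(.44,.26,.15,2.564)
w,st=shot('wrist','w5.png');s,_=shot('scene');d,_=shot('side')
for p,n in ((s,'sc'),(d,'sd')):
  for q in ['pan_m_center','pan_l_center','pan_s_center','dabba_center']: print(n,q,[(np.round(x['bbox']).astype(int).tolist(),round(x['conf'],2)) for x in arm.look_for(p,q)[:2]])
cv2.imwrite('pics/s5.png',cv2.resize(np.hstack([s['frame'][110:260,290:490],d['frame'][150:300,190:390]]),(800,300),interpolation=3))
E
```

```text
clock: 15.68
tcp_pos: [0.4694, 0.2117, 0.2699]
ee_rot: [3.137, 0.007, 3.09]
wrist_force: [0.5, 0.7, 1.0]
width: 0.0512
finger_force: 0.0
tcp [0.4694 0.2117 0.2699] th 3.09 units [1.09 1.54 4.  ] rotvec units [0.08 0.07 6.57] F [0.5 0.7 1. ] w 0.0512 f 0.0 t 15.7 j [-0.18  0.08 -0.35  1.68  0.03  1.37  0.98]
sc pan_m_center [([391, 125, 423, 176], 0.91)]
sc pan_l_center [([385, 126, 430, 189], 0.71)]
sc pan_s_center [([362, 181, 390, 201], 0.43), ([208, 248, 261, 303], 0.2)]
sc dabba_center [([130, 215, 185, 264], 0.78), ([204, 248, 263, 299], 0.74)]
sd pan_m_center [([230, 252, 276, 309], 0.62)]
sd pan_l_center [([223, 254, 276, 312], 0.9)]
sd pan_s_center [([256, 220, 297, 240], 0.92), ([222, 260, 275, 313], 0.4)]
sd dabba_center [([419, 183, 458, 223], 0.71), ([357, 155, 398, 192], 0.61)]
```

View pics/s5.png

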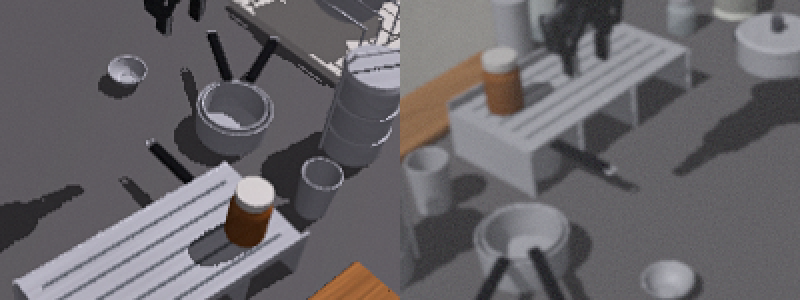

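```bash
python3 -m handwheel '[0.25,0.7,0.5,0,0,0,60, 0.25,0.7,0.5,0,0,0,60, 0.25,0.7,0.5,0,0,0,60, 0.25,0.7,0.5,0,0,0,60, 0.25,0.7,0.5,0,0,0,60, 0.25,0.7,0.5,0,0,0,60, 0.25,0.7,0.5,0,0,0,60, 0.25,0.7,0.5,0,0,0,60, 0,0,0,0,0,0.94,60, 0,0,0,0,0,0.94,60, 0,0,0,0,0,0.94,60, 0,0,0,0,0,0.94,60, 0,0,0,0,0,0.94,60, 0,0,0,0,0,0.94,60, 0,0,0,0,0,0.94,60, 0,0,0,0,0,0,60]' >/dev/null
python3 - <<'E'
from h import *
goto(.4178,.383,.049,2.564)
w,st=shot('wrist')
for n,P in [('B',(.458,.3568,.074)),('A',(.3593,.4211,.074))]: print(proj(w,np.array(P),st).round())
f=w['frame'].copy()
for P in [(.458,.3568,.074),(.3593,.4211,.074)]: cv2.circle(f,tuple(proj(w,np.array(P),st)[0].astype(int).tolist()),5,(0,0,255),2)
cv2.imwrite('pics/w6.png',f)
E
```

```text
tcp [0.4212 0.3776 0.1435] th 2.553 units [0.19 0.09 3.15] rotvec units [-0.   -0.   -0.13] F [0.1 0.4 0. ] w 0.0514 f 0.0 t 17.6 j [-0.48  0.3  -0.39  1.71  0.12  1.15  0.08]
[[323. 279.]]
[[322.  99.]]
```

View pics/w6.png

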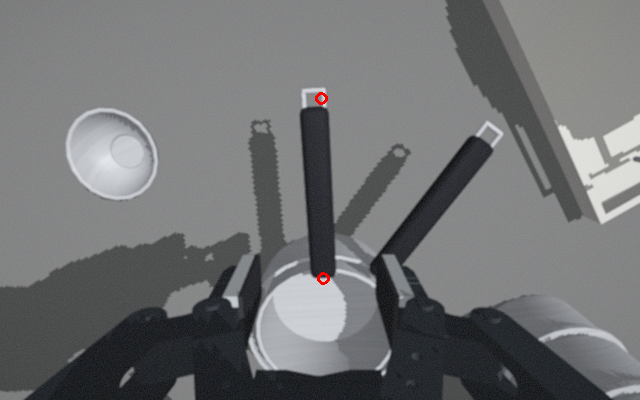

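```bash
python3 - <<'E'
from h import *
w,st=shot('wrist')
A=onz(w,314,110,.074,st);B=onz(w,322,270,.074,st);C=onz(w,314,98,.068,st);u=(A-B)/np.linalg.norm(A-B);th=np.arctan2(u[1],u[0]);print(A,B,C,th)
g=B+u*.044;print(g);goto(g[0],g[1],.049,th)
E
```

```text
[0.36177657 0.41354845 0.074     ] [0.45206963 0.3600387  0.074     ] [0.35601668 0.41728656 0.068     ] 2.606614997870527
[0.41421731 0.38247086 0.074     ]
tcp [0.4212 0.3777 0.1436] th 2.56 units [0.28 0.01 3.15] rotvec units [-0.    0.   -0.59] F [ 0.8 -0.1 -0.1] w 0.0511 f 0.0 t 17.7 j [-0.48  0.3  -0.39  1.71  0.12  1.16  0.08]
```

```bash
python3 -m handwheel '[0.14,0,0.6,0,0,-0.3,60, 0.14,0,0.7,0,0,-0.28,60, 0,0,0.7,0,0,0,60, 0,0,0.6,0,0,0,60, 0,0,0.35,0,0,0,60, 0,0,0.2,0,0,0,60, 0,0,0,0,0,0,60, 0,0,0,0,0,0,0, 0,0,0,0,0,0,0, 0,0,0,0,0,0,0, 0,0,0,0,0,0,0, 0,0,0,0,0,0,0, 0,0,0,0,0,0,0]' 90
python3 -c "
from h import *
goto(.4142,.3825,.05,2.607)"
```

```text
clock: 18.75
tcp_pos: [0.4144, 0.383, 0.0501]
ee_rot: [3.14, 0.0, 2.604]
wrist_force: [-0.8, 1.8, 6.2]
width: 0.0159
finger_force: 88.1
tcp [0.4144 0.383  0.0501] th 2.604 units [-0.   -0.02  0.  ] rotvec units [ 0.02  0.   -0.04] F [-0.8  1.8  6.2] w 0.0159 f 88.1 t 18.8 j [-0.5   0.4  -0.39  1.8   0.18  0.97  0.07]
```

```bash
python3 -m handwheel '[0,0,-0.3,0,0,0,0, 0,0,-0.4,0,0,0,0, 0,0,-0.5,0,0,0,0, 0,0,-0.5,0,0,0,0, 0,0,-0.5,0,0,0,0, 0,0,-0.4,0,0,0,0, -0.424,-0.679,0,0,0,0,0, -0.424,-0.679,0,0,0,0,0, -0.424,-0.679,0,0,0,0,0, -0.424,-0.679,0,0,0,0,0, -0.424,-0.679,0,0,0,0,0, -0.424,-0.679,0,0,0,0,0, -0.424,-0.679,0,0,0,0,0, -0.424,-0.679,0,0,0,0,0, -0.424,-0.679,0,0,0,0,0, -0.424,-0.679,0,0,0,0,0, -0.424,-0.679,0,0,0,0,0, -0.424,-0.679,0,0,0,0,0, -0.424,-0.679,0,0,0,0,0, -0.424,-0.679,0,0,0,0,0]'
python3 -m handwheel '[0,0,0,0,0,-0.9,0, 0,0,0,0,0,-0.9,0, 0,0,0,0,0,-0.9,0, 0,0,0,0,0,-0.9,0, 0,0,0,0,0,-0.9,0, 0,0,0,0,0,-0.9,0, 0,0,0,0,0,-0.57,0, 0,0,0,0,0,0,0]' >/dev/null
python3 - <<'E'
from h import *
goto(.4213,.0472,.0475,3.0816)
w,st=shot('wrist','w7.png')
p,_=shot('side');print(arm.look_for(p,'pan_m_center')[:2])
E
```

```text
clock: 20.42
tcp_pos: [0.4206, 0.0449, 0.1278]
ee_rot: [3.141, 0.0, 2.604]
wrist_force: [0.8, -0.4, -0.8]
width: 0.0164
finger_force: 88.0
tcp [0.4207 0.0461 0.1277] th 3.083 units [-0.02  0.04  2.67] rotvec units [ 0.   -0.    0.02] F [-0.4 -0.5 -1.5] w 0.0161 f 88.1 t 21.1 j [-0.06 -0.01 -0.16  2.08 -0.    1.07  1.3 ]
[{'bbox': [292.0, 181.6, 354.8, 217.9], 'conf': 0.96}]
```

View pics/w7.png

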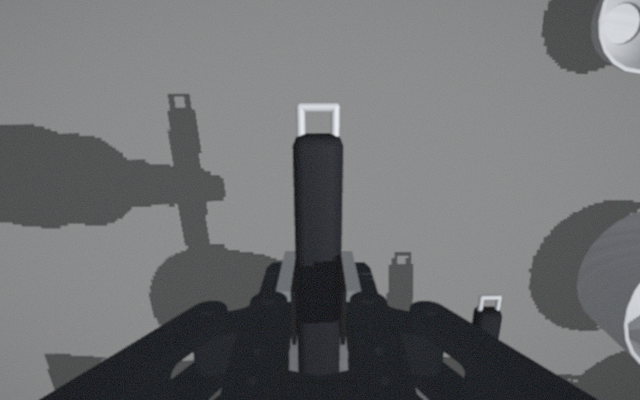

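```bash
python3 -m handwheel '[0,0.02,0.5,0,0,0,0, 0,0.02,0.6,0,0,0,0, 0,0,0.6,0,0,0,0, 0,0,0.5,0,0,0,0, 0,0,0.3,0,0,0,0, 0,0,0.1,0,0,0,0, 0,0,0,0,0,0,0, -0.3,0,0,0,0,0,0, -0.3,0,0,0,0,0,0, -0.3,0,0,0,0,0,0, 0,0,0,0,0,0,0]'
python3 gate.py -8 && python3 -m handwheel '[-0.3,0,0.02,0,0,0,0, -0.3,0,0.02,0,0,0,0, -0.3,0,0,0,0,0,0, -0.3,0,0,0,0,0,0, -0.3,0,0,0,0,0,0, -0.3,0,0,0,0,0,0, -0.3,0,0,0,0,0,0, -0.3,0,0,0,0,0,0, -0.2,0,0,0,0,0,0, 0,0,0,0,0,0,0, 0,0,0,0,0,0,0]'
python3 -c "
from h import *
goto(.53,.0405,.0465,3.0816)"
```

```text
clock: 22.15
tcp_pos: [0.4507, 0.0457, 0.0501]
ee_rot: [3.141, 0.003, 3.081]
wrist_force: [0.0, -0.8, -1.6]
width: 0.0166
finger_force: 88.1
[0.4507 0.0457 0.0501] [ 0.  -0.8 -1.6]
clock: 23.07
tcp_pos: [0.5258, 0.041, 0.0479]
ee_rot: [3.142, -0.0, 3.081]
wrist_force: [0.0, 0.9, -2.4]
width: 0.0161
finger_force: 88.1
tcp [0.5258 0.041  0.0479] th 3.081 units [-0.14 -0.01  0.05] rotvec units [ 0.   -0.   -0.01] F [ 0.   0.9 -2.4] w 0.0161 f 88.1 t 23.1 j [-0.06  0.31 -0.12  1.91  0.05  0.93  1.31]
```

```bash
python3 -m handwheel '[-0.1,0,0.03,0,0,0,0, -0.1,0,0,0,0,0,0, 0,0,0,0,0,0,0, 0,0,0,0,0,0,0]' >/dev/null && python3 gate.py -10 && 
python3 -m handwheel '[-0.1,0,0.03,0,0,0,0, 0,0,0,0,0,0,0, 0,0,0,0,0,0,0]' >/dev/null && python3 gate.py -10 && 
python3 -m handwheel '[-0.08,0,0,0,0,0,0, 0,0,0,0,0,0,0, 0,0,0,0,0,0,0]' >/dev/null && python3 gate.py -10 && 
python3 -m handwheel '[-0.08,0,0,0,0,0,0, 0,0,0,0,0,0,0, 0,0,0,0,0,0,0]' >/dev/null && python3 gate.py -10 && 
python3 -m handwheel '[-0.08,0,0,0,0,0,0, 0,0,0,0,0,0,0, 0,0,0,0,0,0,0]' >/dev/null && python3 gate.py -10 && 
python3 -m handwheel '[-0.08,0,0,0,0,0,0, 0,0,0,0,0,0,0, 0,0,0,0,0,0,0]' >/dev/null && python3 gate.py -10 && 
python3 -m handwheel '[-0.08,0,0,0,0,0,0, 0,0,0,0,0,0,0, 0,0,0,0,0,0,0]' >/dev/null && python3 gate.py -10 && 
python3 -m handwheel '[-0.08,0,0,0,0,0,0, 0,0,0,0,0,0,0, 0,0,0,0,0,0,0]' >/dev/null && python3 gate.py -10 && 
python3 -m handwheel '[-0.08,0,0,0,0,0,0, 0,0,0,0,0,0,0, 0,0,0,0,0,0,0]' >/dev/null && python3 gate.py -10 && 
python3 -m handwheel '[-0.08,0,0,0,0,0,0, 0,0,0,0,0,0,0, 0,0,0,0,0,0,0]' >/dev/null && python3 gate.py -10 && 
python3 -m handwheel '[-0.08,0,0,0,0,0,0, 0,0,0,0,0,0,0, 0,0,0,0,0,0,0]' >/dev/null && python3 gate.py -10
```

```text
[0.532  0.0406 0.0472] [ 0.5 -0.2 -1.3]
[0.5348 0.0405 0.0466] [-3.2  0.4  4.3]
[0.5371 0.0404 0.0466] [-4.5  0.2  6. ]
[0.5395 0.0404 0.0466] [-4.1  0.3  5.4]
[0.542  0.0402 0.0466] [-4.4 -0.3  5.8]
[0.5443 0.0401 0.0466] [-4.1  1.5  4.7]
[0.5468 0.0399 0.0466] [-3.1  0.3  5.4]
[0.549  0.0398 0.0466] [-4.5  0.1  6.4]
[0.5491 0.0398 0.0465] [-17.4   0.1  17.5]
```

```bash
python3 -m handwheel '[0.02,0,-0.02,0,0,0,0, 0,0,0,0,0,0,0, 0,0,0,0,0,0,10, 0,0,0,0,0,0,25, 0,0,0,0,0,0,60, 0,0,0,0,0,0,60, 0,0,0,0,0,0,60, 0,0,-0.5,0,0,0,60, 0,0,-1,0,0,0,60, 0,0,-1,0,0,0,60, 0,0,-1,0,0,0,60, 0,0,-1,0,0,0,60, 0,0,-0.5,0,0,0,60]'
python3 -m handwheel '[0.242,0.86,0.12,0,0,0.7,60, 0.242,0.86,0.12,0,0,0,60, 0.242,0.86,0.12,0,0,0,60, 0.242,0.86,0.12,0,0,0,60, 0.242,0.86,0.12,0,0,0,60, 0.242,0.86,0.12,0,0,0,60, 0.242,0.86,0.12,0,0,0,60, 0.242,0.86,0.12,0,0,0,60, 0.242,0.86,0.12,0,0,0,60, 0.242,0.86,0.12,0,0,0,60, 0.242,0.86,0.12,0,0,0,60, 0.242,0.86,0.12,0,0,0,60, 0,0,0,0,0,0,60]' >/dev/null
python3 -m handwheel '[0,0,0,0,0,1,60, 0,0,0,0,0,1,60, 0,0,0,0,0,1,60, 0,0,0,0,0,1,60, 0,0,0,0,0,1,60, 0,0,0,0,0,1,60, 0,0,0,0,0,1,60, 0,0,0,0,0,1,60, 0,0,0,0,0,1,60, 0,0,0,0,0,1,60, 0,0,0,0,0,1,60, 0,0,0,0,0,1,60, 0,0,0,0,0,1,60, 0,0,0,0,0,0,60]' >/dev/null
python3 - <<'E'
from h import *
goto(.4635,.4324,.15,1.967)
w,st=shot('wrist','w8.png')
E
```

```text
clock: 26.48
tcp_pos: [0.5524, 0.0396, 0.201]
ee_rot: [3.141, 0.005, 3.081]
wrist_force: [1.0, -0.7, 0.6]
width: 0.0511
finger_force: 0.0
tcp [0.4991 0.3567 0.1537] th 1.981 units [ 2.79 -0.08  0.12] rotvec units [0.   0.   0.18] F [-0.3  0.5 -0.1] w 0.0512 f 0.0 t 28.7 j [-0.59  0.36 -0.14  1.59  0.05  1.19 -0.32]
```

View pics/w8.png

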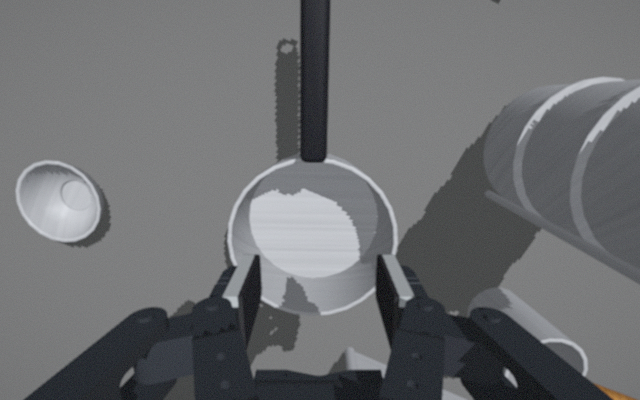

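```bash
python3 - <<'E'
from h import *
w,st=shot('wrist')
c=onz(w,313,234,.056,st);B=onz(w,314,158,.070,st);A=onz(w,316.5,10,.070,st);u=(A-B)/np.linalg.norm(A-B);th=np.arctan2(u[1],u[0])
print(c,B,th,np.linalg.norm((B-c)[:2]),[np.round(np.linalg.norm((onz(w,*q,.056,st)-c)[:2]),4) for q in [(229,235),(397,235),(313,157),(313,313)]])
g=B+u*.045;g2=c+.109*u;print(g,g2);goto(g[0],g[1],.0465,th)
E
```

```text
[0.503291   0.33598767 0.056     ] [0.48050107 0.39037535 0.07      ] 1.966347268236809 0.058969483957879584 [np.float64(0.0627), np.float64(0.0626), np.float64(0.0574), np.float64(0.068)]
[0.46316182 0.43190065 0.07      ] [0.46129148 0.43657117 0.056     ]
tcp [0.499  0.3568 0.1536] th 1.988 units [ 2.77 -0.08  3.57] rotvec units [0.   0.   0.27] F [0.5 0.5 0.2] w 0.051 f 0.0 t 28.8 j [-0.58  0.36 -0.14  1.59  0.05  1.19 -0.32]
```

```bash
python3 -m handwheel '[0.7,-0.02,0,0,0,0.1,60, 0.7,-0.02,0,0,0,0.15,60, 0.7,-0.02,0,0,0,0,60, 0.7,-0.02,0.2,0,0,0,60, 0,0,0.8,0,0,0,60, 0,0,0.8,0,0,0,60, 0,0,0.8,0,0,0,60, 0,0,0.6,0,0,0,60, 0,0,0.35,0,0,0,60, 0,0,0,0,0,0,60, 0,0,0,0,0,0,60, 0,0,0,0,0,0,0, 0,0,0,0,0,0,0, 0,0,0,0,0,0,0, 0,0,0,0,0,0,0, 0,0,0,0,0,0,0, 0,0,0,0,0,0,0]' 100
python3 -c "
from h import *
goto(.4632,.4319,.0465,1.966)"
```

```text
clock: 30.25
tcp_pos: [0.4641, 0.4339, 0.0485]
ee_rot: [3.14, -0.001, 1.965]
wrist_force: [-1.4, -0.9, 5.3]
width: 0.0159
finger_force: 97.5
tcp [0.4641 0.4339 0.0485] th 1.965 units [-0.05 -0.05  0.07] rotvec units [ 0.02 -0.01 -0.01] F [-1.4 -0.9  5.3] w 0.0159 f 97.5 t 30.2 j [-0.7   0.51 -0.16  1.61  0.09  1.02 -0.49]
```

```bash
python3 -m handwheel '[0,0,-0.3,0,0,0,0, 0,0,-0.4,0,0,0,0, 0,0,-0.6,0,0,0,0, 0,0,-0.6,0,0,0,0, 0,0,-0.6,0,0,0,0, 0,0,-0.5,0,0,0,0, 0,0,-0.2,0,0,0,0, 0,0,0,0,0,0,0]'
python3 -m handwheel '[-0.76,-0.432,0,0,0,0,0, -0.76,-0.432,0,0,0,0,0, -0.76,-0.432,0,0,0,0,0, -0.76,-0.432,0,0,0,0,0, -0.76,-0.432,0,0,0,0,0, -0.76,-0.432,0,0,0,0,0, -0.76,-0.432,0,0,0,0,0, -0.76,-0.432,0,0,0,0,0, -0.76,-0.432,0,0,0,0,0, -0.76,-0.432,0,0,0,0,0, -0.76,-0.432,0,0,0,0,0, -0.76,-0.432,0,0,0,0,0, -0.76,-0.432,0,0,0,0,0, -0.76,-0.432,0,0,0,0,0, -0.76,-0.432,0,0,0,0,0, -0.76,-0.432,0,0,0,0,0, -0.76,-0.432,0,0,0,0,0, -0.76,-0.432,0,0,0,0,0, -0.76,-0.432,0,0,0,0,0, -0.76,-0.432,0,0,0,0,0]' >/dev/null
python3 -c "
from h import *
goto(.4002,-.0869,.06,3.0816)"
```

```text
clock: 30.92
tcp_pos: [0.4644, 0.4338, 0.1454]
ee_rot: [3.139, -0.001, 1.965]
wrist_force: [0.2, 0.2, -4.6]
width: 0.0161
finger_force: 98.1
tcp [ 0.3985 -0.0886  0.1424] th 1.965 units [0.03 0.08 2.75] rotvec units [-1.000e-02 -2.000e-02 -1.396e+01] F [ 0.1 -0.8 -3.6] w 0.0156 f 98.1 t 32.6 j [-0.13 -0.09  0.23  2.12  0.02  1.11  0.48]
```

```bash
python3 -m handwheel '[0,0,0,0,0,-0.93,0, 0,0,0,0,0,-0.93,0, 0,0,0,0,0,-0.93,0, 0,0,0,0,0,-0.93,0, 0,0,0,0,0,-0.93,0, 0,0,0,0,0,-0.93,0, 0,0,0,0,0,-0.93,0, 0,0,0,0,0,-0.93,0, 0,0,0,0,0,-0.93,0, 0,0,0,0,0,-0.93,0, 0,0,0,0,0,-0.93,0, 0,0,0,0,0,-0.93,0, 0,0,0,0,0,-0.93,0, 0,0,0,0,0,-0.93,0, 0,0,0,0,0,-0.93,0, 0,0,0,0,0,0,0]' >/dev/null
python3 - <<'E'
from h import *
goto(.4002,-.0869,.06,3.0816)
w,st=shot('wrist','w9.png')
s,_=shot('scene');d,_=shot('side')
f=np.hstack([cv2.resize(w['frame'],(400,250)),cv2.resize(s['frame'][120:320,180:500],(400,250))])
cv2.imwrite('pics/s9.png',f)
E
```

```text
tcp [ 0.3988 -0.0874  0.1423] th 3.085 units [-0.05  0.02  2.74] rotvec units [-0.   -0.02  0.04] F [ 0.2 -0.3 -3.2] w 0.0159 f 98.1 t 33.9 j [-0.19 -0.09  0.28  2.12  0.03  1.11  1.59]
```

View pics/s9.png

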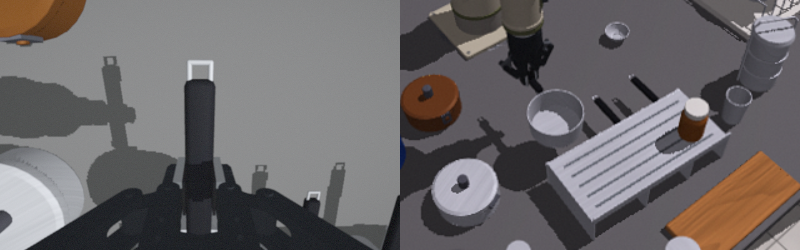

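```bash
python3 -m handwheel '[0,0.02,0.5,0,0,0,0, 0,0,0.6,0,0,0,0, 0,0,0.6,0,0,0,0, 0,0,0.6,0,0,0,0, 0,0,0.45,0,0,0,0, 0,0,0.25,0,0,0,0, 0,0,0.06,0,0,0,0, 0,0,0,0,0,0,0, -0.3,0,0,0,0,0,0, -0.3,0,0,0,0,0,0, -0.3,0,0,0,0,0,0, -0.3,0,0,0,0,0,0, 0,0,0,0,0,0,0]'
python3 gate.py -8 && python3 -m handwheel '[-0.3,0,0.02,0,0,0,0, -0.3,0,0.02,0,0,0,0, -0.3,0,0,0,0,0,0, -0.3,0,0,0,0,0,0, -0.3,0,0,0,0,0,0, -0.3,0,0,0,0,0,0, -0.3,0,0,0,0,0,0, -0.3,0,0,0,0,0,0, -0.3,0,0,0,0,0,0, -0.2,0,0,0,0,0,0, 0,0,0,0,0,0,0, 0,0,0,0,0,0,0]'
python3 -c "
from h import *
goto(.54,-.0953,.048,3.0816)"
```

```text
clock: 35.15
tcp_pos: [0.4382, -0.089, 0.0518]
ee_rot: [-3.141, 0.002, 3.082]
wrist_force: [0.4, 0.4, -3.0]
width: 0.0159
finger_force: 98.2
[ 0.4382 -0.089   0.0518] [ 0.4  0.4 -3. ]
clock: 36.15
tcp_pos: [0.5229, -0.0943, 0.0501]
ee_rot: [-3.141, 0.0, 3.081]
wrist_force: [0.6, 0.5, -1.6]
width: 0.016
finger_force: 98.3
tcp [ 0.5229 -0.0943  0.0501] th 3.081 units [-0.57  0.    0.07] rotvec units [-0.  0. -0.] F [ 0.6  0.5 -1.6] w 0.016 f 98.3 t 36.1 j [-0.16  0.31  0.29  1.92 -0.11  0.93  1.69]
```

```bash
python3 -m handwheel '[-0.1,0,0.04,0,0,0,0, -0.1,0,0,0,0,0,0, 0,0,0,0,0,0,0, 0,0,0,0,0,0,0]' >/dev/null && python3 gate.py -10 && 
python3 -m handwheel '[-0.08,0,0.02,0,0,0,0, 0,0,0,0,0,0,0, 0,0,0,0,0,0,0]' >/dev/null && python3 gate.py -10 && 
python3 -m handwheel '[-0.08,0,0.01,0,0,0,0, 0,0,0,0,0,0,0, 0,0,0,0,0,0,0]' >/dev/null && python3 gate.py -10 && 
python3 -m handwheel '[-0.08,0,0,0,0,0,0, 0,0,0,0,0,0,0, 0,0,0,0,0,0,0]' >/dev/null && python3 gate.py -10 && 
python3 -m handwheel '[-0.08,0,0,0,0,0,0, 0,0,0,0,0,0,0, 0,0,0,0,0,0,0]' >/dev/null && python3 gate.py -10 && 
python3 -m handwheel '[-0.08,0,0,0,0,0,0, 0,0,0,0,0,0,0, 0,0,0,0,0,0,0]' >/dev/null && python3 gate.py -10 && 
python3 -m handwheel '[-0.08,0,0,0,0,0,0, 0,0,0,0,0,0,0, 0,0,0,0,0,0,0]' >/dev/null && python3 gate.py -10 && 
python3 -m handwheel '[-0.08,0,0,0,0,0,0, 0,0,0,0,0,0,0, 0,0,0,0,0,0,0]' >/dev/null && python3 gate.py -10 && 
python3 -m handwheel '[-0.08,0,0,0,0,0,0, 0,0,0,0,0,0,0, 0,0,0,0,0,0,0]' >/dev/null && python3 gate.py -10 && 
python3 -m handwheel '[-0.08,0,0,0,0,0,0, 0,0,0,0,0,0,0, 0,0,0,0,0,0,0]' >/dev/null && python3 gate.py -10 && 
python3 -m handwheel '[-0.08,0,0,0,0,0,0, 0,0,0,0,0,0,0, 0,0,0,0,0,0,0]' >/dev/null && python3 gate.py -10
```

```text
[ 0.5287 -0.0947  0.049 ] [-0.1  0.2 -1.6]
[ 0.5302 -0.0948  0.0488] [-8.2  0.6  8.9]
[ 0.5314 -0.0949  0.0487] [-16.    1.2  18.2]
```

```bash
python3 -m handwheel '[0,0,-0.04,0,0,0,0, 0,0,0,0,0,0,0, 0,0,0,0,0,0,0]' >/dev/null && python3 gate.py -25 && python3 -m handwheel '[-0.06,0,0,0,0,0,0, 0,0,0,0,0,0,0, 0,0,0,0,0,0,0]' >/dev/null && python3 gate.py -25
```

```text
[ 0.5313 -0.095   0.0488] [-9.8  0.   4.7]
[ 0.5314 -0.095   0.0487] [-19.3   1.8  15. ]
```

```bash
python3 -m handwheel '[0.04,0,-0.01,0,0,0,0, 0,0,0,0,0,0,0, 0,0,0,0,0,0,10, 0,0,0,0,0,0,25, 0,0,0,0,0,0,60, 0,0,0,0,0,0,60, 0,0,0,0,0,0,60, 0,0,-0.5,0,0,0,60, 0,0,-1,0,0,0,60, 0,0,-1,0,0,0,60, 0,0,-1,0,0,0,60, 0,0,-1,0,0,0,60, 1,0,-0.5,0,0,0,60, 1,0,-0.5,0,0,0,60, 1,0,-0.5,0,0,0,60, 1,0,-0.5,0,0,0,60, 1,0,-0.2,0,0,0,60, 0,0,0,0,0,0,60]'
python3 - <<'E'
from h import *
goto(.497,-.337,.15,3.0816)
w,st=shot('wrist','w10.png')
s,_=shot('scene');d,_=shot('side')
for p,n in ((s,'sc'),(d,'sd')):
  for q in ['dabba_knob']: print(n,q,[(np.round(x['bbox']).astype(int).tolist(),round(x['conf'],2)) for x in arm.look_for(p,q)[:4]])
f=np.vstack([np.hstack([cv2.resize(s['frame'][120:320,180:500],(400,250)),cv2.resize(d['frame'][130:330,190:510],(400,250))]),cv2.resize(w['frame'],(800,500))[150:500]])
cv2.imwrite('pics/s10.png',f)
E
```

```text
clock: 38.98
tcp_pos: [0.3816, -0.0861, 0.2526]
ee_rot: [3.14, 0.004, 3.08]
wrist_force: [1.5, -0.8, 0.3]
width: 0.0512
finger_force: 0.0
tcp [ 0.3816 -0.0861  0.2526] th 3.08 units [-4.34 -8.12  3.43] rotvec units [ 0.02  0.05 -0.02] F [ 1.5 -0.8  0.3] w 0.0512 f 0.0 t 39.0 j [-0.21 -0.24  0.27  2.    0.06  1.37  1.55]
sc dabba_knob [([209, 246, 261, 303], 0.7), ([182, 180, 231, 224], 0.67)]
sd dabba_knob [([356, 156, 402, 190], 0.9), ([430, 162, 470, 190], 0.65), ([420, 188, 459, 228], 0.6), ([257, 218, 294, 241], 0.56)]
```

View pics/s10.png

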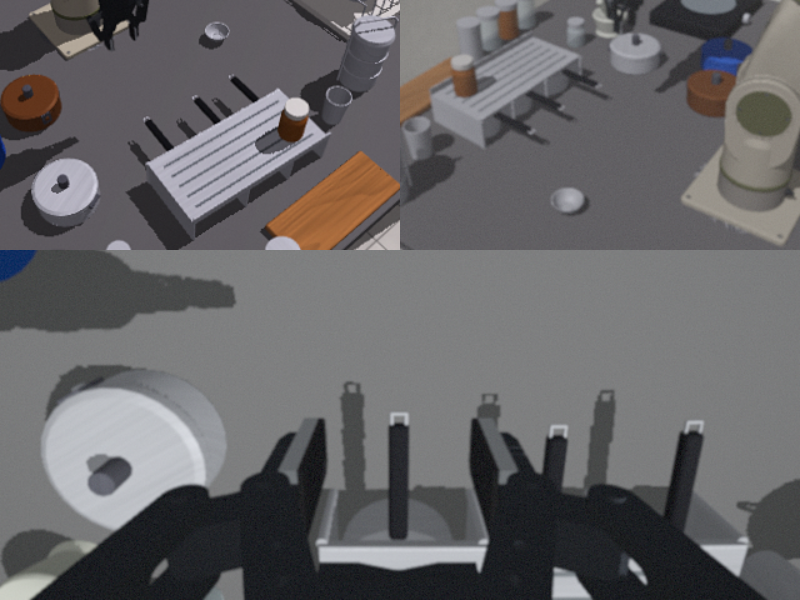

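```bash
python3 - <<'E'
from h import *
w,st=shot('wrist');s,_=shot('scene');d,_=shot('side')
print(onz(w,78,305,.09,st),onz(w,78+14,305-10,.066,st))
f=s['frame'][235:310,195:275];g=d['frame'][145:200,340:420]
cv2.imwrite('pics/k.png',np.hstack([cv2.resize(f,(400,375),interpolation=3),cv2.resize(g,(400,375),interpolation=3)]))
E
```

```text
[ 0.49229631 -0.33680926  0.09      ] [ 0.49519042 -0.33818624  0.066     ]
```

View pics/k.png

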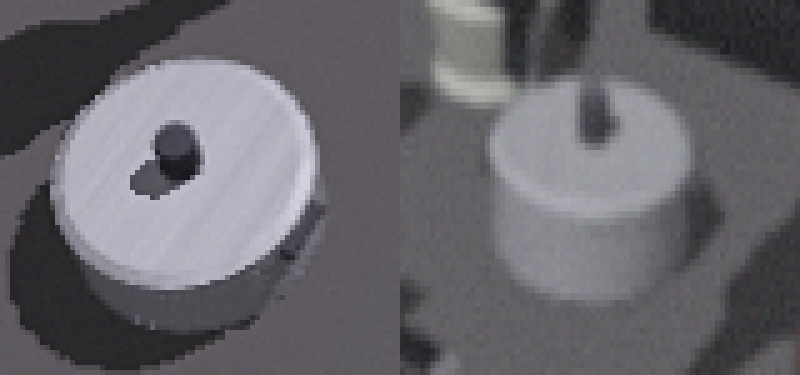

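```bash
python3 -m handwheel '[-0.385,-0.74,0.31,0,0,0,60, -0.385,-0.74,0.31,0,0,0,60, -0.385,-0.74,0.31,0,0,0,60, -0.385,-0.74,0.31,0,0,0,60, -0.385,-0.74,0.31,0,0,0,60, -0.385,-0.74,0.31,0,0,0,60, -0.385,-0.74,0.31,0,0,0,60, -0.385,-0.74,0.31,0,0,0,60, -0.385,-0.74,0.31,0,0,0,60, -0.385,-0.74,0.31,0,0,0,60, -0.385,-0.74,0.31,0,0,0,60, 0,0,0,0,0,0,60, 0,0,0,0,0,0,60]' >/dev/null
python3 - <<'E'
from h import *
goto(.4935,-.3375,.068,3.08)
w,st=shot('wrist','w11.png')
E
```

```text
tcp [ 0.4957 -0.3383  0.1465] th 3.08 units [0.07 0.02 2.62] rotvec units [-0.01 -0.04 -0.  ] F [0.7 0.  0.4] w 0.0508 f 0.0 t 40.5 j [ 0.08  0.37  0.54  1.66 -0.2   1.17  2.19]
```

View pics/w11.png

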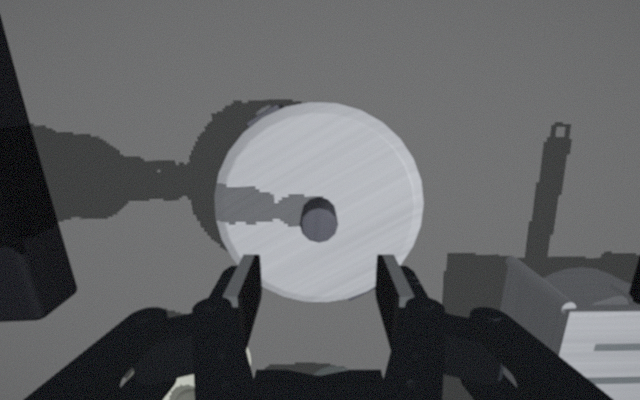

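```bash
python3 - <<'E'
from h import *
w,st=shot('wrist');a=onz(w,319,223,.09,st);b=onz(w,319,202,.062,st);print(a,b)
goto(a[0],a[1],.068,3.08)
E
```

```text
[ 0.4930767  -0.33657499  0.09      ] [ 0.48775975 -0.3362167   0.062     ]
tcp [ 0.4963 -0.3368  0.1478] th 3.082 units [0.11 0.   2.66] rotvec units [ 0.   -0.01  0.02] F [ 1.   0.4 -0.1] w 0.0514 f 0.0 t 40.6 j [ 0.08  0.37  0.54  1.66 -0.2   1.17  2.19]
```

```bash
python3 -m handwheel '[0.11,0,0.5,0,0,0,60, 0,0,0.6,0,0,0,60, 0,0,0.6,0,0,0,60, 0,0,0.5,0,0,0,60, 0,0,0.3,0,0,0,60, 0,0,0.14,0,0,0,60, 0,0,0,0,0,0,60, 0,0,0,0,0,0,0, 0,0,0,0,0,0,0, 0,0,0,0,0,0,0, 0,0,0,0,0,0,0, 0,0,0,0,0,0,0, 0,0,0,0,0,0,0]' 100
python3 -m handwheel '[0,0,-0.2,0,0,0,0, 0,0,-0.5,0,0,0,0, 0,0,-0.6,0,0,0,0, 0,0,0,0,0,0,0, 0,0,0,0,0,0,0]' 
python3 -c "
from h import *
c=np.array([.6757,.0138]);X=np.array([.998,-.06]);Y=np.array([.06,.998]);p=c-.006*X-.080*Y;print(p)
goto(p[0],p[1],.15,3.08)"
```

```text
clock: 41.65
tcp_pos: [0.4936, -0.3377, 0.0706]
ee_rot: [-3.141, 0.002, 3.081]
wrist_force: [-2.5, 1.7, 5.9]
width: 0.0207
finger_force: 97.7
clock: 42.07
tcp_pos: [0.4933, -0.3372, 0.1085]
ee_rot: [-3.141, 0.001, 3.081]
wrist_force: [-0.4, -0.0, -6.7]
width: 0.0207
finger_force: 98.8
[ 0.664912 -0.06568 ]
tcp [ 0.4933 -0.3372  0.1085] th 3.081 units [-5.17  9.38 -1.38] rotvec units [-0.    0.02  0.02] F [-0.4 -0.  -6.7] w 0.0207 f 98.8 t 42.1 j [ 0.09  0.4   0.53  1.71 -0.23  1.09  2.21]
```

```bash
python3 -m handwheel '[0,0,-0.5,0,0,0,0, 0,0,-0.7,0,0,0,0, 0,0,-0.7,0,0,0,0, 0,0,-0.7,0,0,0,0, 0,0,-0.5,0,0,0,0, -0.431,0.782,0,0,0,0,0, -0.431,0.782,0,0,0,0,0, -0.431,0.782,0,0,0,0,0, -0.431,0.782,0,0,0,0,0, -0.431,0.782,0,0,0,0,0, -0.431,0.782,0,0,0,0,0, -0.431,0.782,0,0,0,0,0, -0.431,0.782,0,0,0,0,0, -0.431,0.782,0,0,0,0,0, -0.431,0.782,0,0,0,0,0, -0.431,0.782,0,0,0,0,0, -0.43,0.782,0,0,0,0,0, 0,0,0,0,0,0,0, 0,0,0,0,0,0,0]' 
python3 - <<'E'
from h import *
goto(.6649,-.0657,.155,3.08)
w,st=shot('wrist');s,_=shot('scene')
f=np.hstack([cv2.resize(s['frame'][120:320,180:500],(400,250)),cv2.resize(w['frame'],(400,250))])
cv2.imwrite('pics/s12.png',f)
E
```

```text
clock: 43.65
tcp_pos: [0.6647, -0.0628, 0.1986]
ee_rot: [3.141, -0.003, 3.085]
wrist_force: [-0.7, -0.7, -6.2]
width: 0.0205
finger_force: 98.8
tcp [ 0.6647 -0.0628  0.1986] th 3.085 units [-0.02 -0.1   1.45] rotvec units [ 0.01 -0.04  0.06] F [-0.7 -0.7 -6.2] w 0.0205 f 98.8 t 43.6 j [-0.27  0.46  0.42  1.4  -0.19  1.32  1.67]
```

View pics/s12.png

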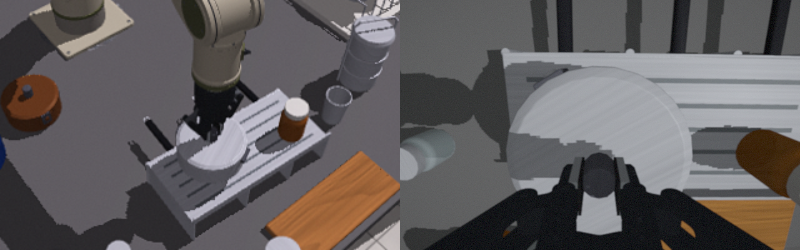

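```bash
python3 -m handwheel '[0,-0.05,0.3,0,0,0,0, 0,-0.05,0.4,0,0,0,0, 0,0,0.35,0,0,0,0, 0,0,0.25,0,0,0,0, 0,0,0.1,0,0,0,0, 0,0,0.05,0,0,0,0, 0,0,0,0,0,0,0, 0,0,0,0,0,0,0]'
python3 -m handwheel '[0,0,0.05,0,0,0,0, 0,0,0,0,0,0,0, 0,0,0,0,0,0,0]'
```

```text
clock: 44.42
tcp_pos: [0.6649, -0.0685, 0.158]
ee_rot: [3.142, 0.001, 3.081]
wrist_force: [0.5, -0.3, -5.8]
width: 0.0204
finger_force: 98.9
clock: 44.67
tcp_pos: [0.6647, -0.0684, 0.1563]
ee_rot: [3.142, 0.0, 3.081]
wrist_force: [0.2, 0.2, -5.6]
width: 0.0209
finger_force: 98.9
```

```bash
python3 -m handwheel '[0,0,0.06,0,0,0,0, 0,0,0,0,0,0,0, 0,0,0,0,0,0,0]'
python3 -m handwheel '[0,0,0.05,0,0,0,0, 0,0,0,0,0,0,0, 0,0,0,0,0,0,0]'|grep -E "tcp|wrist"
python3 -m handwheel '[0,0,0.03,0,0,0,0, 0,0,0,0,0,0,0, 0,0,0,0,0,0,0]'|grep -E "tcp|wrist"
```

```text
clock: 44.92
tcp_pos: [0.6646, -0.0685, 0.1541]
ee_rot: [3.142, -0.0, 3.081]
wrist_force: [0.3, -0.1, -6.2]
width: 0.0205
finger_force: 98.9
tcp_pos: [0.6647, -0.0683, 0.1528]
wrist_force: [0.3, 1.3, -4.7]
tcp_pos: [0.6648, -0.0682, 0.1526]
wrist_force: [-4.7, 1.7, 5.0]
```

Landed on the shelf; release, rise and check everything.

```bash
python3 -m handwheel '[0,0,0,0,0,0,15, 0,0,0,0,0,0,30, 0,0,0,0,0,0,60, 0,0,0,0,0,0,60, 0,0,0,0,0,0,60, 0,0,-0.5,0,0,0,60, 0,0,-0.8,0,0,0,60, 0,0,-0.8,0,0,0,60, 0,0,-0.8,0,0,0,60, 0,0,-0.8,0,0,0,60, 0,0,-0.8,0,0,0,60, 0.9,0,-0.2,0,0,0,60, 0.9,0,-0.2,0,0,0,60, 0.9,0,0,0,0,0,60, 0.9,0,0,0,0,0,60, 0.9,0,0,0,0,0,60, 0.9,0,0,0,0,0,60, 0,0,0,0,0,0,60, 0,0,0,0,0,0,60]'
python3 - <<'E'
from h import *
goto(.55,-.06,.3,3.08)
w,st=shot('wrist');s,_=shot('scene');d,_=shot('side')
f=np.vstack([np.hstack([cv2.resize(s['frame'][120:320,180:500],(400,250)),cv2.resize(d['frame'][130:330,190:510],(400,250))]),cv2.resize(w['frame'],(800,500))[0:340]])
cv2.imwrite('pics/s13.png',f)
E
```

```text
clock: 47.0
tcp_pos: [0.5024, -0.0588, 0.2995]
ee_rot: [3.14, 0.002, 3.081]
wrist_force: [0.1, 0.5, 0.2]
width: 0.0514
finger_force: 0.0
tcp [ 0.5024 -0.0588  0.2995] th 3.081 units [-1.59  0.06 -0.01] rotvec units [0.02 0.02 0.02] F [0.1 0.5 0.2] w 0.0514 f 0.0 t 47.0 j [-0.38  0.02  0.42  1.68 -0.01  1.44  1.55]
```

View pics/s13.png

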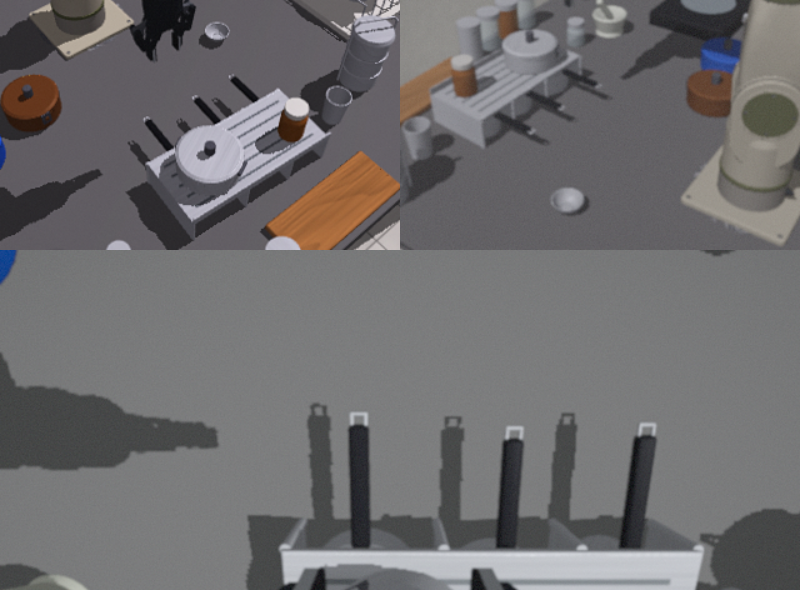

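```bash
python3 - <<'E'
from h import *
w,st=shot('wrist')
M0=np.array([.5859,.0192]);X=np.array([.998,-.06]);Y=np.array([.06,.998])
for n,u,v,u2,v2 in [('L',359,413,361,545),('M',514,428,507,545),('S',648,424,630,545)]:
    t=onz(w,u/1.25,(v-250)/1.25,.066,st)[:2];e=onz(w,u2/1.25,(v2-250)/1.25,.070,st)[:2]
    d=e-t;print(n,((t-M0)@X).round(4),((t-M0)@Y).round(4),'ang',np.arctan2(d[1],d[0]).round(3))
E
```

```text
L -0.1222 -0.1158 ang -0.067
M -0.1096 0.0173 ang -0.054
S -0.1133 0.1332 ang -0.067
```

```bash
python3 -c "
from workcell import arm
print(arm.sign_off())"
```

```text
the job is handed in; nothing more can be done
None
```

All three pans are in their own bays, slid in until I felt each one stop (contact force about 17–19 N, well under the 60 N limit) with handles straight out. The dabba stands upright on the shelf, nothing else was touched, and I handed the job in at about 47 s.

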